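# Change over the adhesive tray at an assembly bench

### The job

Change over this station's adhesive tray. First take every used jar (red cap) off the aluminium tray and stand it upright on the red returns mat; then lift every steel mixing pot up and off its hooks and stand it upright on the tray, together with every fresh jar (yellow cap) from the grey mat, each with its whole base on the tray. When everything is standing in its place press the green button right down, and leave the tools and other things on the bench where they are.

Things in the scene. Friction and masses are not known exactly. Their poses are not given: they have to be found in the camera images.
- tray: flat aluminium tray fixed to the bench, 190 (x) by 280 (y) by 6 mm thick, no rim; origin: centre of its underside, z up, so its top is at z = 6 mm
- returns_mat: flat red mat fixed to the bench, 100 (x) by 250 (y) by 4 mm thick; origin: centre of its underside; its place is sometimes swapped with the grey mat's
- supply_mat: flat grey mat fixed to the bench, 100 (x) by 250 (y) by 4 mm thick, on which the fresh jars start; origin: centre of its underside
- stand: fixed steel hook stand; origin at bench level under its cross bar, y along the bar. Bar 12 mm thick, 310 long, at z = 170 mm, posts at its ends. Double hooks at y = -100, 0, 100 mm, pointing along -x towards the robot: two level 6 mm wires 22 mm apart, upper side z = 173 mm, from the bar to x = -62 mm, tips turned up to x = -66, z = 187 mm
- fresh1: fresh adhesive jar: white plastic, 58 mm in diameter, 55 mm high with its yellow cap (cap 55 mm in diameter, from 40 to 55 mm up), about 150 g; origin: centre of its underside, z up. May be absent
- fresh2: fresh adhesive jar: white plastic, 58 mm in diameter, 55 mm high with its yellow cap (cap 55 mm in diameter, from 40 to 55 mm up), about 150 g; origin: centre of its underside, z up. May be absent
- fresh3: fresh adhesive jar: white plastic, 58 mm in diameter, 55 mm high with its yellow cap (cap 55 mm in diameter, from 40 to 55 mm up), about 150 g; origin: centre of its underside, z up. May be absent
- used1: used adhesive jar: same as a fresh one but with a red cap; starts on the tray. Origin: centre of its underside, z up. May be absent
- used2: used adhesive jar: same as a fresh one but with a red cap; starts on the tray. Origin: centre of its underside, z up. May be absent
- pot1: steel pot 56 mm wide, 50 high, rigid arch of 6 mm wire over it (legs at y = +-27, cross wire along y, its underside 97 mm up), on top an orange tab 20 (x) by 10 mm (y), 101 to 137 mm up, to pinch across y. 130 g. Origin: centre of underside. Hangs upright by the cross wire 36 mm before the stand bar: lift 20 to 40 mm, then draw 70 mm along the stand's -x. May be absent
- pot2: steel pot 56 mm wide, 50 high, rigid arch of 6 mm wire over it (legs at y = +-27, cross wire along y, its underside 97 mm up), on top an orange tab 20 (x) by 10 mm (y), 101 to 137 mm up, to pinch across y. 130 g. Origin: centre of underside. Hangs upright by the cross wire 36 mm before the stand bar: lift 20 to 40 mm, then draw 70 mm along the stand's -x. May be absent
- pot3: steel pot 56 mm wide, 50 high, rigid arch of 6 mm wire over it (legs at y = +-27, cross wire along y, its underside 97 mm up), on top an orange tab 20 (x) by 10 mm (y), 101 to 137 mm up, to pinch across y. 130 g. Origin: centre of underside. Hangs upright by the cross wire 36 mm before the stand bar: lift 20 to 40 mm, then draw 70 mm along the stand's -x. May be absent
- ready (a joint): green push button: 0 = up, 0.006 m = fully pressed (about 5 N); springs back
- ready_top (a point): centre of the top of the green button (32 mm in diameter, in a black housing), pressed straight down
- screwdriver: screwdriver lying on the bench, leave alone
- wrench: small wrench lying on the bench, leave alone
- tape: roll of yellow tape, 70 mm across, 25 mm high, leave alone
- carton: cardboard carton 80 x 110 x 60 mm, leave alone
- mug: blue mug, 80 mm across, 90 mm high, leave alone
- weight: brass weight 40 mm across, 35 mm high, leave alone
Things that resemble listed ones, but are neither listed nor needed, are in the scene too. What is shaped like the pot2 but pink or purple is not meant.

How it is judged:
On the way, in this order (a step that is already met when the one before it is completed fails the run):
1. every used jar stands upright on the red returns mat (x of used1 in the frame of returns_mat between -0.04 and 0.04 m and y of used1 in the frame of returns_mat between -0.117 and 0.117 m and z of used1 in the frame of returns_mat between -0.002 and 0.01 m and angle between each of used1, used2's own z axis and vertical below 0.12 rad and linear speed of each of used1, used2 below 0.03 m/s and x of used2 in the frame of returns_mat between -0.04 and 0.04 m and y of used2 in the frame of returns_mat between -0.117 and 0.117 m and z of used2 in the frame of returns_mat between -0.002 and 0.01 m), for 0.2 s.
2. every fresh jar and every mixing pot stands upright on the tray, and the used jars on the returns mat (all of step 1 and x of fresh1 in the frame of tray between -0.083 and 0.083 m and y of fresh1 in the frame of tray between -0.128 and 0.128 m and z of fresh1 in the frame of tray between 0 and 0.012 m and angle between each of fresh1, fresh2, fresh3, pot1, pot2, pot3's own z axis and vertical below 0.12 rad and linear speed of each of fresh1, fresh2, fresh3, pot1, pot2, pot3 below 0.03 m/s and x of fresh2 in the frame of tray between -0.083 and 0.083 m and y of fresh2 in the frame of tray between -0.128 and 0.128 m and z of fresh2 in the frame of tray between 0 and 0.012 m and x of fresh3 in the frame of tray between -0.083 and 0.083 m and y of fresh3 in the frame of tray between -0.128 and 0.128 m and z of fresh3 in the frame of tray between 0 and 0.012 m and x of pot1 in the frame of tray between -0.083 and 0.083 m and y of pot1 in the frame of tray between -0.128 and 0.128 m and z of pot1 in the frame of tray between 0 and 0.012 m and x of pot2 in the frame of tray between -0.083 and 0.083 m and y of pot2 in the frame of tray between -0.128 and 0.128 m and z of pot2 in the frame of tray between 0 and 0.012 m and x of pot3 in the frame of tray between -0.083 and 0.083 m and y of pot3 in the frame of tray between -0.128 and 0.128 m and z of pot3 in the frame of tray between 0 and 0.012 m), for 0.2 s.
3. the green button is pressed down (value of joint ready above 0.004 m), for 0.05 s.
At the end, for the whole second after the job is handed in: Used jars upright (0.12 rad) and still on the returns mat, centres within 40 (x) and 117 mm (y) of its centre; fresh jars and pots upright and still on the tray, centres within 83 (x) and 128 mm (y) of its centre; released; button pressed 4 mm after loading (all of step 2); the robot touches nothing.
It fails at once if a bystander (screwdriver, wrench, tape, carton, mug, weight) was moved more than 40 mm (distance of any of screwdriver, wrench, tape, carton, mug, weight from where it was at the start of the episode above 0.04 m).
Of fresh1, fresh2, fresh3 only 2 to 3 are there at a start; the rules pass over those that are not, and their reading is None.
Of used1, used2 only 1 to 2 are there at a start; the rules pass over those that are not, and their reading is None.
Of pot1, pot2, pot3 only 2 to 3 are there at a start; the rules pass over those that are not, and their reading is None.
At some moment in a run one of fresh1, fresh2, fresh3, used1, used2 may be knocked a few centimetres aside while the robot is not near it.
It also fails if it takes over 210 s, if anything falls off the work surface, if the arm or the gripper's body presses on something with over 40 N, if the wrist force passes 120 N, or if a joint passes its speed limit or range.

### The arm

A 6-joint arm with a two-finger parallel gripper is mounted at the origin on the work surface. World frame = base frame: x ahead of the robot, y to its left, z up, the work surface at z = 0. Lengths are in m, angles in rad, forces in N, time in s.
With the tool pointing down it reaches from about 0.25 to 0.775 m from the base axis. Payload 8.9 kg.
Tool frame: the origin (TCP) lies midway between the tips of the shut fingers; the grasp point (between the pads) lies 19 mm behind it; z points along the fingers, y is the line along which they close (so a half turn about z gives the same grasp; the last joint's range is limited). The gripper opens to 85 mm and grips with 20 to 120 N. Pads are 22 mm wide; open, the fingers measure 114 mm over their backs; the gripper's body (76 mm by 85 mm) begins 54 mm behind the grasp point. The pads swing forward as they close: fully open they stand 13 mm farther back than shut.
Start: joints at [-1.336, 0.291, -0.153, 1.127, 0, 1.431], TCP at [0.192, -0.489, 0.231] pointing down, gripper open.
Joint ranges: [-2.52, 2.52], [-0.91, 1.74], [-1.3, 1.37], [-1.96, 2.02], [-1.52, 1.47], [-3.14, 3.14]. Speed limits (rad/s): [2.22, 2.22, 2.79, 3.14, 3.14, 3.14].

### API

Orientations are given as a rotation vector (axis times angle).
In Python, from rig import r, viewer gives the robot as it stands. The module is installed in compiled form; this text tells all that it offers.
- The arm moves only by the tool arm_command, never from a script. Its argument "moves" is a list of rows, each a list of 7 numbers: the shift along the tool's x, y, z in units of 200 mm (1.0 is 200 mm), then the turn, a rotation vector about the tool's x, y, z in units of pi/4 rad (1.0 is pi/4 rad), then the opening, from -1 (shut) to 1 (fully open). A call has 1 to 20 rows; each row is the pose to reach, as a shift and turn from the pose commanded when the call began, along the tool's axes at that moment; what a row does not reach only later rows make up. A row lasts 1/10 s, in which the tool goes at most 50 mm and 8.59 degrees, less where a joint would pass 70% of its speed; a pose out of reach is approached as far as the arm can. A call with a number of a shift or a turn outside -1 to 1 is refused whole. A call with a gripper value outside its range is refused whole. The fingers move at their own pace and stop on an object; the grip force is fixed at half the most. Time passes only in rows, so rows that repeat a pose let the fingers close. It gives the time, the measured TCP pose, the force, the opening and the grip force at its end, in the units of the state.
- r.state(): the state, without advancing time (a new reading comes with each control period).
- viewer.camera(name): name is "scene" or "top" or "wrist"; returns a dict with "pixels" (400x640x3 uint8, red, green, blue), "z_map" (400x640 float32, m along the optical axis (not along the pixel's ray), 0 where there is no reading), "K" (3x3 intrinsics, pixels), "world_from_camera" (4x4, takes a point from camera to world coordinates); the wrist camera has in their place "mount" (4x4, takes a point from camera to tool coordinates, whose origin is the TCP and whose axes are the flange's). Camera axes: x right, y up, looking along -z (the intrinsics and any distortion apply to the point x, -y, -z); pixel columns grow to the right and rows downward; lengths in m; the calibration is good to about 2 mm. A picture is of the moment at which its call begins: read the wrist's pose just before it.
- r.sign_off(): hands the job in; it is judged then, once.
The state is a dict: "t": time; "q": joint angles; "qd": joint speeds; "joint_efforts": joint torques, N m; "tool_pos": TCP position; "orientation": TCP orientation; "contact_force": force on the tool from outside, world axes, zero at the start; "wrist_torque": the same for the moment, N m; "opening": finger opening in m; "gripper_force": force on a finger pad.
Only numpy, scipy, OpenCV 4.12 (cv2) and the standard library are available. Lean on these libraries where they do the work, as an engineer would, in place of code of your own. Each camera call takes 0.05 s, during which the arm holds its last target. There are 200 camera calls.

## Working session

There is one attempt and no reset: what is moved stays moved. The work goes in short steps, Python scripts to look and compute and a tool call to move; the robot and the scene stay as the last step left them, time stands still between calls to the robot, and variables do not carry over. Pictures are saved under pics/ and viewed, at most 14 in all, crops included, and the job is handed in when it is done.

Besides the shell and the picture viewer there is one more tool, called after ">>>" as a command line: name --pt "numbers of a row" for each row, then --argument value for the rest. arm_command: Moves the arm, as the interface text tells. Its arguments: {"type":"object","properties":{"moves":{"type":"array"}},"required":["moves"]}

```bash
mkdir -p pics; cat > h.py <<'E'
import numpy as np,cv2
from rig import r,viewer
from scipy.spatial.transform import Rotation as R
def shot(n,f=None):
    s=r.state();c=viewer.camera(n)
    if f: cv2.imwrite('pics/'+f,c['pixels'][:,:,::-1])
    if n=='wrist':
        T=np.eye(4);T[:3,:3]=R.from_rotvec(s['orientation']).as_matrix();T[:3,3]=s['tool_pos']
        c['world_from_camera']=T@c['mount']
    return c
def cloud(c):
    K=c['K'];z=c['z_map'];v,u=np.mgrid[:400,:640]
    P=np.stack([(u-K[0,2])/K[0,0]*z,-(v-K[1,2])/K[1,1]*z,-z],-1)
    M=c['world_from_camera'];W=P@M[:3,:3].T+M[:3,3];W[z==0]=np.nan
    return W
E
python3 - <<'E'
from h import *
s=r.state();print(s)
for n in('scene','top'):
    c=shot(n,n+'0.png');np.savez(n+'0.npz',W=cloud(c),p=c['pixels']);print(c['K'],c['world_from_camera'],[k for k in c])
c=shot('wrist');print(c['mount'])
E
```

```text
{'t': 0.0, 'q': array([-1.33630380e+00,  2.91282180e-01, -1.54099464e-01,  1.12669174e+00,
       -1.11000376e-05,  1.43151780e+00]), 'qd': array([ 3.65774232e-04,  5.00158261e-04,  1.24224859e-03, -1.55166647e-05,
        1.36700424e-05,  2.95463243e-04]), 'joint_efforts': array([ 2.87902832e-03, -5.37148869e+01,  3.31363750e+01,  1.59961672e-02,
       -6.40028156e-05, -3.22767328e-06]), 'tool_pos': array([ 0.19160441, -0.48833451,  0.23074134]), 'orientation': array([-3.08563732e+00, -5.83469625e-01,  1.12833645e-04]), 'contact_force': array([ 0.50314839, -0.10387871, -0.4265469 ]), 'wrist_torque': array([0.03912937, 0.04285229, 0.0187928 ]), 'gripper_force': 0.0, 'opening': 0.08549688162925038}
[[381.95983608   0.         327.22171785]
 [  0.         381.95983608 201.55584848]
 [  0.           0.           1.        ]] [[-0.81187565 -0.3565033   0.46234545  1.18187069]
 [ 0.5835051  -0.52190955  0.6221995   0.94374577]
 [ 0.01948633  0.77492956  0.63174715  0.95460615]
 [ 0.          0.          0.          1.        ]] ['pixels', 'z_map', 'K', 'world_from_camera']
[[423.02397181   0.         318.04805043]
 [  0.         423.02397181 200.66817547]
 [  0.           0.           1.        ]] [[-1.16465564e-02  9.86396732e-01 -1.63969036e-01  3.28525980e-01]
 [-9.99931940e-01 -1.16017305e-02  1.23105370e-03  8.62770265e-02]
 [-6.88017227e-04  1.63972214e-01  9.86464718e-01  1.25519867e+00]
 [ 0.00000000e+00  0.00000000e+00  0.00000000e+00  1.00000000e+00]] ['pixels', 'z_map', 'K', 'world_from_camera']
[[ 4.39599054e-04  9.48593213e-01  3.16497586e-01  8.05809102e-02]
 [ 9.99999760e-01 -5.86411927e-04  3.68620271e-04  1.00577062e-03]
 [ 5.35268647e-04  3.16497348e-01 -9.48593244e-01 -1.41992822e-01]
 [ 0.00000000e+00  0.00000000e+00  0.00000000e+00  1.00000000e+00]]
```

View pics/scene0.png

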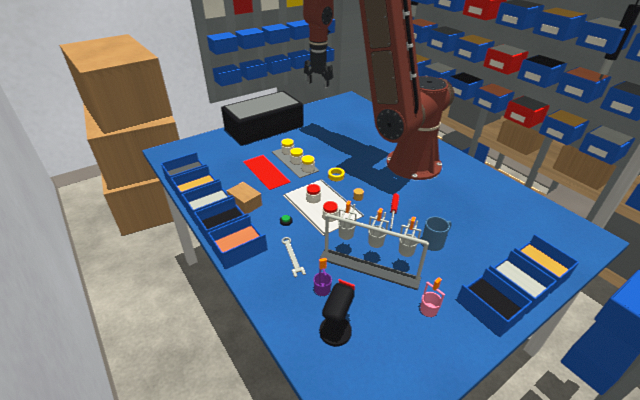

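View pics/top0.png

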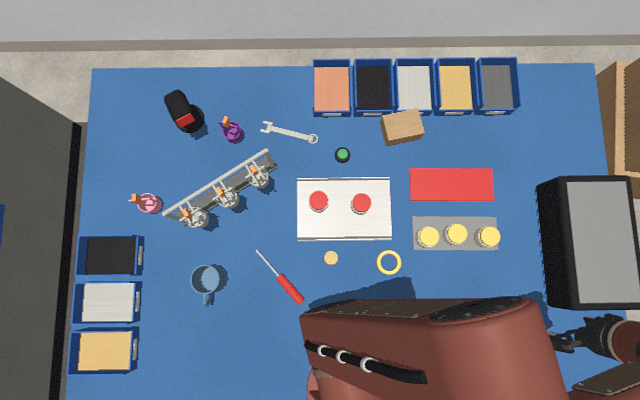

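Top view: red caps (318,201) and (361,203) on the tray. Yellow caps (428,236), (456,233), (488,236) on the grey mat, with the red mat at (452,184). Pots hang at (193,218), (227,197), (258,176).
Lookalikes: pink pot (148,203) and purple pot (232,130) off the stand, the yellow tape roll (389,262), and the brass weight (331,258). I choose by colour and place. The green button is at (342,155).

```bash
cat >> h.py <<'E'
def blobs(c,lo,hi,zr,minpx=15):
    W=c['W'] if 'W' in c else cloud(c);p=c['p'] if 'p' in c else c['pixels']
    h=cv2.cvtColor(p,cv2.COLOR_RGB2HSV)
    m=cv2.inRange(h,np.array(lo),np.array(hi))
    m[~((W[...,2]>zr[0])&(W[...,2]<zr[1]))]=0
    n,l,st,ce=cv2.connectedComponentsWithStats(m)
    out=[]
    for i in range(1,n):
        if st[i,4]<minpx: continue
        Q=W[l==i].astype(float);xy=Q[:,:2]
        box=cv2.minAreaRect(xy.astype(np.float32)*1000)
        out.append((ce[i].round().astype(int).tolist(),int(st[i,4]),((xy.min(0)+xy.max(0))/2).round(4).tolist(),np.median(Q,0).round(4).tolist(),[np.round(b,1).tolist() for b in box]))
    return out
COL={'yellow':((20,100,90),(34,255,255)),'red':((0,150,90),(8,255,255)),'orange':((8,150,120),(19,255,255)),'green':((50,90,40),(85,255,255))}
E
cat > m.py <<'E'
from h import *
for n in('top','scene'):
    c=dict(np.load(n+'0.npz'));print(n)
    for k,zr in(('yellow',(.04,.08)),('red',(.035,.09)),('red',(-.01,.012)),('orange',(.1,.25)),('green',(0,.08))):
        for b in blobs(c,*COL[k],zr): print(k,zr,*b)
    for nm,lo,hi in(('tray',(0,0,150),(179,40,255)),('grey',(0,0,70),(179,40,149))):
        for b in blobs(c,lo,hi,(-.004,.014),200): print(nm,*b)
    W=c['W'];m=(W[...,2]>.16)&(W[...,2]<.185)&(W[...,0]>.2)&(W[...,1]>.1)&(W[...,1]<.6)
    print('bar',cv2.minAreaRect(W[m][:,:2].astype(np.float32)*1000),m.sum())
E
python3 m.py
python3 - <<'E'
import cv2,numpy as np
a=cv2.imread('pics/top0.png')[110:270,130:510]
b=cv2.imread('pics/scene0.png')[130:320,240:460]
cv2.imwrite('pics/crop1.png',np.vstack([cv2.resize(a,(760,320),interpolation=2),np.pad(cv2.resize(b,(324,280),interpolation=2),((0,0),(0,436),(0,0)))]))
E
```

```text
top
yellow (0.04, 0.08) [457, 233] 296 [0.4303, -0.3074] [0.4299, -0.3068, 0.0586] [[429.9, -308.0], [52.0, 51.1], 49.4]
yellow (0.04, 0.08) [429, 236] 293 [0.4226, -0.2279] [0.4223, -0.2272, 0.0585] [[422.6, -227.7], [51.5, 52.0], 82.1]
yellow (0.04, 0.08) [490, 236] 304 [0.4205, -0.4006] [0.4204, -0.3987, 0.0586] [[421.3, -400.1], [52.3, 52.7], 30.2]
red (0.035, 0.09) [318, 200] 250 [0.5282, 0.0835] [0.5289, 0.0848, 0.0605] [[528.1, 83.5], [48.8, 48.5], 89.6]
red (0.035, 0.09) [361, 202] 256 [0.5204, -0.0381] [0.5208, -0.0381, 0.0604] [[520.7, -38.1], [46.2, 50.0], 88.1]
red (-0.01, 0.012) [451, 184] 2611 [0.5818, -0.3183] [0.5814, -0.317, 0.0036] [[581.8, -318.1], [249.8, 97.8], 89.3]
orange (0.1, 0.25) [226, 122] 33 [0.7433, 0.3398] [0.7399, 0.3374, 0.1255] [[743.6, 339.4], [9.0, 16.4], 70.9]
orange (0.1, 0.25) [222, 193] 18 [0.5287, 0.3282] [0.5241, 0.3278, 0.2091] [[529.4, 330.4], [16.1, 8.2], 27.7]
orange (0.1, 0.25) [137, 199] 37 [0.529, 0.5784] [0.5264, 0.5752, 0.1241] [[527.5, 576.0], [9.0, 17.6], 64.8]
orange (0.1, 0.25) [188, 214] 28 [0.4752, 0.4123] [0.4724, 0.4112, 0.20
[... 2017 characters left out ...]
18] 58 [0.6767, 0.0028] [0.6803, 0.0147, 0.0204] [[679.5, 4.1], [33.9, 51.4], 12.8]
tray [34, 81] 228 [1.2797, -1.8932] [1.2979, -1.9768, 0.005] [[1320.9, -1960.8], [419.1, 190.8], 27.2]
tray [30, 270] 603 [1.4639, -0.7633] [1.4643, -0.1931, 0.0047] [[1464.1, -763.3], [2013.7, 3.8], 90.0]
tray [314, 203] 1117 [0.5156, 0.007] [0.5553, -0.0103, 0.0062] [[515.5, 7.2], [287.3, 189.9], 89.7]
tray [293, 257] 230 [0.7545, 0.1742] [0.7544, 0.1854, 0.0077] [[750.9, 172.7], [178.0, 35.6], 74.7]
grey [371, 269] 816 [0.5798, 0.3646] [0.5763, 0.3748, 0.0104] [[581.8, 366.1], [40.3, 325.3], 32.3]
bar ((962.9652099609375, 291.6510009765625), (244.21786499023438, 1052.8438720703125), 80.81333923339844) 1175
```

View pics/crop1.png

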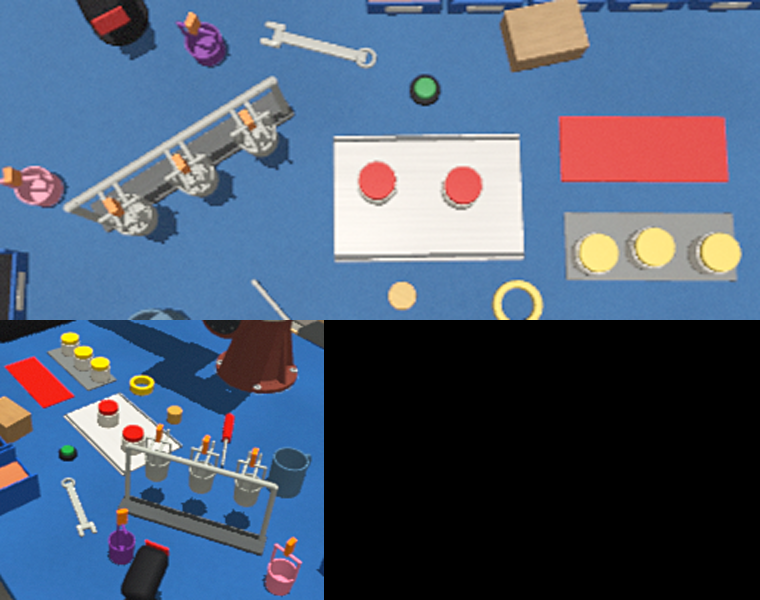

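Crop confirms the choice: two red caps on the tray, three yellow caps on the grey mat, and three steel pots with orange tabs on the hooks. Heights agree in both views: caps on the mat 58 mm, caps on the tray 61 mm, tab tops about 205–210 mm.

```bash
cat > go.py <<'E'
# remaining shift (tool units) and turn from current pose to x y z heading(deg)
import sys
from h import *
s=r.state();M=R.from_rotvec(s['orientation']).as_matrix()
h=np.degrees(np.arctan2(M[1,0],M[0,0]));tilt=np.degrees(np.arccos(-M[2,2]))
print('t',round(s['t'],1),'pos',s['tool_pos'].round(4),'h',round(h,1),'tilt',round(tilt,2),'open',round(s['opening'],4),'gf',round(s['gripper_force'],1),'F',s['contact_force'].round(1))
a=list(map(float,sys.argv[1:]))
for i in range(0,len(a),4):
    d=M.T@(np.array(a[i:i+3])-s['tool_pos'])/.2
    print(a[i:i+4],d.round(3),'turnz',round(-((a[i+3]-h+180)%360-180)/45,3))
E
cat > see.py <<'E'
from h import *
for n in('top','scene'):
    c=shot(n);c['W']=cloud(c);print(n)
    for k,zr in(('yellow',(.04,.08)),('red',(.035,.09)),('orange',(.09,.3))):
        for b in blobs(c,*COL[k],zr,8): print(' ',k,b[0],b[1],b[2],b[3][2])
E
```

>>> arm_command --pt "0.87 -0.68 0 0 0 0.825 1" --pt "0.87 -0.68 0 0 0 0.825 1" --pt "0.87 -0.68 0 0 0 0.825 1" --pt "0.87 -0.68 0 0 0 0.825 1" --pt "0.87 -0.68 0 0 0 0.825 1" --pt "0.87 -0.68 0 0 0 0.825 1" --pt "0.87 -0.68 0 0 0 0.825 1"

```text
t: 0.85
tool_pos: [0.3043, -0.2983, 0.2314]
orientation: [3.112, -0.425, 0.0]
contact_force: [-0.2, 0.2, -0.7]
opening: 0.0854
gripper_force: 0.0
```

```bash
python3 go.py .417 -.105 .2 -53 .53 .086 .2 -90
```

```text
t 0.8 pos [ 0.3043 -0.2983  0.2314] h -15.5 tilt 0.02 open 0.0854 gf 0.0 F [-0.2  0.2 -0.7]
[0.417, -0.105, 0.2, -53.0] [ 0.284 -1.082  0.156] turnz 0.832
[0.53, 0.086, 0.2, -90.0] [ 0.572 -2.154  0.156] turnz 1.654
```

>>> arm_command --pt "0.28 -1.0 0.15 0 0 0.83 1" --pt "0.28 -1.0 0.15 0 0 0.83 1" --pt "0.28 -1.0 0.15 0 0 0.83 1" --pt "0.28 -1.0 0.15 0 0 0.83 1" --pt "0.28 -1.0 0.15 0 0 0.83 1" --pt "0.28 -1.0 0.15 0 0 0.83 1" --pt "0.28 -1.0 0.15 0 0 0.83 1"

```text
t: 1.55
tool_pos: [0.3025, -0.2216, 0.202]
orientation: [-2.809, 1.303, -0.03]
contact_force: [-0.5, -0.5, -0.2]
opening: 0.0858
gripper_force: 0.0
```

```bash
python3 go.py .53 .086 .14 -90
```

```text
t 1.6 pos [ 0.3025 -0.2216  0.202 ] h -49.8 tilt 2.82 open 0.0858 gf 0.0 F [-0.5 -0.5 -0.2]
[0.53, 0.086, 0.14, -90.0] [-0.439 -1.844  0.402] turnz 0.894
```

```bash
python3 -c "
from h import *;print(np.degrees(r.state()['q']).round(1))"
```

```text
[-49.9   1.2 -32.3  56.7   2.8 179.9]
```

>>> arm_command --pt "0 -0.7 0 0 0 -1 1" --pt "0 -0.7 0 0 0 -1 1" --pt "0 -0.7 0 0 0 -1 1" --pt "0 -0.7 0 0 0 -1 1" --pt "0 -0.7 0 0 0 -1 1" --pt "0 -0.7 0 0 0 -1 1" --pt "0 -0.7 0 0 0 -1 1"

```text
t: 2.25
tool_pos: [0.4108, -0.1301, 0.2092]
orientation: [-3.104, 0.124, -0.056]
contact_force: [-0.3, -1.0, 0.4]
opening: 0.0857
gripper_force: 0.0
```

```bash
python3 go.py .53 .086 .14 90;  python3 -c "
from h import *;print(np.degrees(r.state()['q']).round(1))
s=r.state();M=R.from_rotvec(s['orientation']).as_matrix();T=np.array([[0,1,0],[1,0,0],[0,0,-1.]]);print(R.from_matrix(M.T@T).as_rotvec()/(np.pi/4))"
```

```text
t 2.2 pos [ 0.4108 -0.1301  0.2092] h -4.6 tilt 2.88 open 0.0857 gf 0.0 F [-0.3 -1.   0.4]
[0.53, 0.086, 0.14, 90.0] [ 0.495 -1.111  0.404] turnz -2.102
[-29.4   6.3 -25.6  57.3   2.7 155.2]
[ 1.06429369e-03 -7.18487232e-02 -2.10095340e+00]
```

```bash
cat >> go.py <<'E'
    dh=max(-44,min(44,(a[i+3]-h+180)%360-180));b=np.radians(h+dh)
    T=np.array([[np.cos(b),np.sin(b),0],[np.sin(b),-np.cos(b),0],[0,0,-1]])
    print('   turn',(R.from_matrix(M.T@T).as_rotvec()/(np.pi/4)).round(3))
E
python3 go.py .53 .086 .14 90
```

```text
t 2.2 pos [ 0.4108 -0.1301  0.2092] h -4.6 tilt 2.88 open 0.0857 gf 0.0 F [-0.3 -1.   0.4]
[0.53, 0.086, 0.14, 90.0] [ 0.495 -1.111  0.404] turnz -2.102
   turn [-0.027 -0.06  -0.977]
```

>>> arm_command --pt "0.4 -1.0 0 -0.027 -0.06 -0.977 1" --pt "0.4 -1.0 0 -0.027 -0.06 -0.977 1" --pt "0.4 -1.0 0 -0.027 -0.06 -0.977 1" --pt "0.4 -1.0 0 -0.027 -0.06 -0.977 1" --pt "0.4 -1.0 0 -0.027 -0.06 -0.977 1" --pt "0.4 -1.0 0 -0.027 -0.06 -0.977 1" --pt "0.4 -1.0 0 -0.027 -0.06 -0.977 1"

```text
t: 2.95
tool_pos: [0.506, 0.0627, 0.219]
orientation: [-2.959, -1.054, 0.001]
contact_force: [-0.6, 0.1, -0.4]
opening: 0.0854
gripper_force: 0.0
```

```bash
python3 go.py .53 .086 .14 90
```

```text
t 3.0 pos [0.506  0.0627 0.219 ] h 39.2 tilt 0.06 open 0.0854 gf 0.0 F [-0.6  0.1 -0.4]
[0.53, 0.086, 0.14, 90.0] [ 0.167 -0.014  0.395] turnz -1.129
   turn [-0.001  0.001 -0.978]
```

>>> arm_command --pt "0.167 -0.014 0.3 0 0 -1 1" --pt "0.167 -0.014 0.3 0 0 -1 1" --pt "0.167 -0.014 0.3 0 0 -1 1" --pt "0.167 -0.014 0.3 0 0 -1 1" --pt "0.167 -0.014 0.3 0 0 -1 1" --pt "0.167 -0.014 0.3 0 0 -1 1" --pt "0.167 -0.014 0.3 0 0 -1 1"

```text
t: 3.65
tool_pos: [0.5298, 0.0848, 0.1594]
orientation: [-2.333, -2.103, 0.0]
contact_force: [-0.2, -0.2, -0.7]
opening: 0.0852
gripper_force: 0.0
```

```bash
python3 see.py|grep -v orange; python3 go.py .53 .086 .016 90 .53 .086 .15 90
```

```text
top
  yellow [457, 233] 296 [0.4302, -0.3077] 0.0584
  yellow [429, 236] 295 [0.4226, -0.2279] 0.0587
  yellow [490, 236] 304 [0.4206, -0.4014] 0.0584
  red [364, 202] 139 [0.5205, -0.0481] 0.0605
scene
  yellow [287, 142] 80 [0.4215, -0.3984] 0.0582
  yellow [296, 152] 89 [0.4325, -0.3039] 0.058
  yellow [307, 159] 95 [0.426, -0.2234] 0.0585
  red [313, 189] 105 [0.5245, -0.0335] 0.0605
  red [330, 207] 134 [0.5327, 0.0887] 0.0605
t 3.8 pos [0.53   0.0853 0.1595] h 84.1 tilt 0.02 open 0.0854 gf 0.0 F [ 0.7  0.4 -0.3]
[0.53, 0.086, 0.016, 90.0] [ 0.003 -0.     0.718] turnz -0.132
   turn [-0.    -0.    -0.132]
[0.53, 0.086, 0.15, 90.0] [ 0.004 -0.     0.048] turnz -0.132
   turn [-0.    -0.    -0.132]
```

>>> arm_command --pt "0 0 0.25 0 0 -0.13 1" --pt "0 0 0.5 0 0 -0.13 1" --pt "0 0 0.65 0 0 -0.13 1" --pt "0 0 0.745 0 0 -0.13 1" --pt "0 0 0.745 0 0 -0.13 1" --pt "0 0 0.745 0 0 -0.13 -0.1" --pt "0 0 0.745 0 0 -0.13 -0.1" --pt "0 0 0.745 0 0 -0.13 -0.1" --pt "0 0 0.745 0 0 -0.13 -0.1" --pt "0 0 0.745 0 0 -0.13 -0.1" --pt "0 0 0.745 0 0 -0.13 -0.1" --pt "0 0 0.745 0 0 -0.13 -0.1"

```text
t: 4.95
tool_pos: [0.5314, 0.0864, 0.0122]
orientation: [2.217, 2.224, 0.003]
contact_force: [-1.3, -1.5, 4.8]
opening: 0.0565
gripper_force: 63.9
```

>>> arm_command --pt "0 0 -0.25 0 0 0 -0.1" --pt "0 0 -0.5 0 0 0 -0.1" --pt "-0.25 0.1 -0.5 0 0 0 -0.1" --pt "-0.5 0.2 -0.5 0 0 0 -0.1" --pt "-0.75 0.255 -0.5 0 0 0 -0.1" --pt "-1 0.255 -0.5 0 0 0 -0.1" --pt "-1 0.255 -0.5 0 0 0 -0.1"

```text
t: 5.65
tool_pos: [0.5828, -0.1187, 0.1115]
orientation: [2.221, 2.218, -0.0]
contact_force: [-0.4, 1.1, -2.3]
opening: 0.0568
gripper_force: 65.9
```

```bash
python3 go.py .582 -.258 .012 90
```

```text
t 5.7 pos [ 0.5828 -0.1187  0.1115] h 89.9 tilt 0.18 open 0.0568 gf 65.9 F [-0.4  1.1 -2.3]
[0.582, -0.258, 0.012, 90.0] [-0.696 -0.004  0.499] turnz -0.002
   turn [ 0.003  0.003 -0.002]
```

>>> arm_command --pt "-0.25 0 0 0 0 0 -0.1" --pt "-0.5 0 0 0 0 0 -0.1" --pt "-0.69 0 0.1 0 0 0 -0.1" --pt "-0.69 0 0.3 0 0 0 -0.1" --pt "-0.69 0 0.42 0 0 0 -0.1" --pt "-0.69 0 0.5 0 0 0 -0.1" --pt "-0.69 0 0.5 0 0 0 -0.1" --pt "-0.69 0 0.5 0 0 0 1" --pt "-0.69 0 0.5 0 0 0 1" --pt "-0.69 0 0.5 0 0 0 1" --pt "-0.69 0 0.5 0 0 0 1" --pt "-0.69 0 0.25 0 0 0 1" --pt "-0.69 0 0 0 0 0 1" --pt "-0.44 0 0 0 0 0 1" --pt "-0.2 -0.1 0 0 0 0 1" --pt "0.05 -0.2 0 0 0 0 1" --pt "0.3 -0.3 0 0 0 0 1" --pt "0.41 -0.3 0 0 0 0 1" --pt "0.41 -0.3 0 0 0 0 1"

```text
t: 7.55
tool_pos: [0.5204, -0.028, 0.1108]
orientation: [-2.212, -2.229, -0.001]
contact_force: [-1.1, -1.0, -0.5]
opening: 0.0853
gripper_force: 0.0
```

```bash
python3 see.py|grep -v orange; python3 go.py .523 -.036 .010 90
```

```text
top
  yellow [457, 233] 296 [0.4303, -0.308] 0.0585
  yellow [432, 235] 182 [0.4226, -0.2322] 0.0586
  yellow [490, 236] 303 [0.4206, -0.4008] 0.0582
  red [434, 181] 289 [0.5815, -0.2528] 0.0583
scene
  yellow [287, 142] 80 [0.4242, -0.3942] 0.0579
  yellow [296, 152] 86 [0.4317, -0.3039] 0.0579
  red [272, 168] 90 [0.5852, -0.2484] 0.0586
  red [313, 189] 108 [0.5259, -0.0341] 0.0606
t 7.7 pos [ 0.5219 -0.0311  0.1108] h 90.3 tilt 0.04 open 0.0851 gf 0.0 F [ 0.4 -0.1  0.6]
[0.523, -0.036, 0.01, 90.0] [-0.025  0.005  0.504] turnz 0.007
   turn [0.001 0.    0.007]
```

>>> arm_command --pt "-0.02 0 0.25 0 0 0 1" --pt "-0.02 0 0.42 0 0 0 1" --pt "-0.02 0 0.5 0 0 0 1" --pt "-0.02 0 0.5 0 0 0 1" --pt "-0.02 0 0.5 0 0 0 -0.1" --pt "-0.02 0 0.5 0 0 0 -0.1" --pt "-0.02 0 0.5 0 0 0 -0.1" --pt "-0.02 0 0.5 0 0 0 -0.1" --pt "-0.02 0 0.5 0 0 0 -0.1" --pt "-0.02 0 0.5 0 0 0 -0.1" --pt "-0.02 0 0.25 0 0 0 -0.1" --pt "-0.02 0 0 0 0 0 -0.1" --pt "-0.25 0.1 0 0 0 0 -0.1" --pt "-0.5 0.2 0 0 0 0 -0.1" --pt "-0.75 0.3 0 0 0 0 -0.1" --pt "-1 0.3 0 0 0 0 -0.1" --pt "-1 0.3 0 0 0 0 -0.1"

```text
t: 9.35
tool_pos: [0.583, -0.237, 0.1109]
orientation: [2.22, 2.219, -0.001]
contact_force: [0.9, 0.1, -1.4]
opening: 0.0568
gripper_force: 65.7
```

```bash
python3 go.py .582 -.375 .012 90
```

```text
t 9.3 pos [ 0.583  -0.237   0.1109] h 90.0 tilt 0.18 open 0.0568 gf 65.7 F [ 0.9  0.1 -1.4]
[0.582, -0.375, 0.012, 90.0] [-0.689 -0.006  0.496] turnz -0.001
   turn [ 0.002  0.003 -0.001]
```

>>> arm_command --pt "-0.25 0 0 0 0 0 -0.1" --pt "-0.5 0 0 0 0 0 -0.1" --pt "-0.69 0 0.1 0 0 0 -0.1" --pt "-0.69 0 0.3 0 0 0 -0.1" --pt "-0.69 0 0.42 0 0 0 -0.1" --pt "-0.69 0 0.497 0 0 0 -0.1" --pt "-0.69 0 0.497 0 0 0 -0.1" --pt "-0.69 0 0.497 0 0 0 1" --pt "-0.69 0 0.497 0 0 0 1" --pt "-0.69 0 0.497 0 0 0 1" --pt "-0.69 0 0.497 0 0 0 1" --pt "-0.69 0 0.25 0 0 0 1" --pt "-0.69 0 0 0 0 0 1" --pt "-0.75 -0.25 0 0 0 0 1" --pt "-0.8 -0.5 0 0 0 0 1" --pt "-0.8 -0.75 0 0 0 0 1" --pt "-0.8 -0.8 0 0 0 0 1" --pt "-0.8 -0.8 0 0 0 0 1"

```text
t: 11.15
tool_pos: [0.4214, -0.3922, 0.1109]
orientation: [-2.22, -2.223, 0.0]
contact_force: [-0.1, 0.4, -0.6]
opening: 0.0853
gripper_force: 0.0
```

```bash
python3 see.py|grep -v orange; python3 go.py .422 -.399 .010 90
```

```text
top
  yellow [460, 231] 153 [0.4328, -0.3141] 0.0591
  yellow [489, 236] 308 [0.4213, -0.4007] 0.0586
  red [475, 180] 294 [0.5828, -0.3724] 0.0583
  red [434, 181] 290 [0.5817, -0.2534] 0.0584
scene
  yellow [287, 143] 78 [0.4249, -0.3946] 0.0575
  yellow [296, 152] 90 [0.4337, -0.3073] 0.0577
  yellow [308, 159] 102 [0.4243, -0.2243] 0.0581
  red [259, 156] 71 [0.5871, -0.3643] 0.058
  red [272, 168] 90 [0.5856, -0.2494] 0.0579
t 11.2 pos [ 0.424  -0.3925  0.1109] h 90.2 tilt 0.08 open 0.0852 gf 0.0 F [-0.2  0.5  0.1]
[0.422, -0.399, 0.01, 90.0] [-0.032 -0.01   0.504] turnz 0.005
   turn [0.001 0.001 0.005]
```

>>> arm_command --pt "-0.03 -0.01 0.25 0 0 0 1" --pt "-0.03 -0.01 0.42 0 0 0 1" --pt "-0.03 -0.01 0.51 0 0 0 1" --pt "-0.03 -0.01 0.51 0 0 0 1" --pt "-0.03 -0.01 0.51 0 0 0 -0.1" --pt "-0.03 -0.01 0.51 0 0 0 -0.1" --pt "-0.03 -0.01 0.51 0 0 0 -0.1" --pt "-0.03 -0.01 0.51 0 0 0 -0.1" --pt "-0.03 -0.01 0.51 0 0 0 -0.1" --pt "-0.03 -0.01 0.51 0 0 0 -0.1" --pt "-0.03 -0.01 0.25 0 0 0 -0.1" --pt "-0.03 0 0 0 0 0 -0.1" --pt "0.2 0.1 0 0 0 0 -0.1" --pt "0.45 0.2 0 0 0 0 -0.1" --pt "0.7 0.2 0 0 0 0 -0.1" --pt "0.95 0.2 0 0 0 0 -0.1" --pt "1 0.2 0 0 0 0 -0.1"

```text
t: 12.95
tool_pos: [0.4613, -0.1873, 0.1108]
orientation: [-2.212, -2.228, -0.001]
contact_force: [-0.9, -0.5, -0.9]
opening: 0.0564
gripper_force: 65.0
```

>>> arm_command --pt "0.25 0 0 0 0 0 -0.1" --pt "0.5 0 0 0 0 0 -0.1" --pt "0.75 0 0 0 0 0 -0.1" --pt "1 0 0 0 0 0 -0.1" --pt "1 0 0 0 0 0 -0.1"

```text
t: 13.45
tool_pos: [0.461, 0.0132, 0.111]
orientation: [-2.21, -2.232, -0.002]
contact_force: [0.1, -0.8, -1.2]
opening: 0.0569
gripper_force: 65.0
```

```bash
python3 go.py .464 .095 .015 90
```

```text
t 13.4 pos [0.461  0.0132 0.111 ] h 90.6 tilt 0.11 open 0.0569 gf 65.0 F [ 0.1 -0.8 -1.2]
[0.464, 0.095, 0.015, 90.0] [0.408 0.019 0.481] turnz 0.013
   turn [ 0.    -0.002  0.013]
```

>>> arm_command --pt "0.25 0.02 0 0 0 0.01 -0.1" --pt "0.41 0.02 0 0 0 0.01 -0.1" --pt "0.41 0.02 0.2 0 0 0.01 -0.1" --pt "0.41 0.02 0.38 0 0 0.01 -0.1" --pt "0.41 0.02 0.49 0 0 0.01 -0.1" --pt "0.41 0.02 0.49 0 0 0.01 -0.1" --pt "0.41 0.02 0.49 0 0 0.01 1" --pt "0.41 0.02 0.49 0 0 0.01 1" --pt "0.41 0.02 0.49 0 0 0.01 1" --pt "0.41 0.02 0.49 0 0 0.01 1" --pt "0.41 0.02 0.25 0 0 0.01 1" --pt "0.41 0.02 0 0 0 0.01 1" --pt "0.15 0.02 0 0 0 0.01 1" --pt "-0.1 0 0 0 0 0.01 1" --pt "-0.35 -0.05 0 0 0 0.01 1" --pt "-0.6 -0.1 0 0 0 0.01 1" --pt "-0.85 -0.15 0 0 0 0.01 1" --pt "-1 -0.15 0 0 0 0.01 1" --pt "-1 -0.15 0 0 0 0.01 1"

```text
t: 15.35
tool_pos: [0.4325, -0.1962, 0.111]
orientation: [2.229, 2.21, -0.001]
contact_force: [1.1, 1.8, -0.2]
opening: 0.0851
gripper_force: 0.0
```

```bash
python3 see.py|grep -v orange; python3 go.py .432 -.306 .010 90
```

```text
top
  yellow [318, 223] 262 [0.4634, 0.0871] 0.0609
  yellow [421, 237] 39 [0.4191, -0.2068] 0.0575
  red [434, 181] 290 [0.5814, -0.2531] 0.0583
scene
  yellow [295, 152] 69 [0.4369, -0.3052] 0.0573
  yellow [307, 160] 93 [0.4261, -0.2243] 0.0578
  yellow [344, 200] 114 [0.4656, 0.089] 0.0602
  red [259, 156] 71 [0.5854, -0.3673] 0.0572
  red [272, 169] 89 [0.5845, -0.2479] 0.0577
t 15.4 pos [ 0.432  -0.1924  0.1105] h 89.7 tilt 0.03 open 0.085 gf 0.0 F [-0.2 -0.1 -1. ]
[0.432, -0.306, 0.01, 90.0] [-0.568  0.004  0.502] turnz -0.008
   turn [-0.    -0.001 -0.008]
```

>>> arm_command --pt "-0.25 0 0 0 0 0 1" --pt "-0.5 0 0.05 0 0 0 1" --pt "-0.57 0 0.25 0 0 0 1" --pt "-0.57 0 0.43 0 0 0 1" --pt "-0.57 0 0.505 0 0 0 1" --pt "-0.57 0 0.505 0 0 0 -0.1" --pt "-0.57 0 0.505 0 0 0 -0.1" --pt "-0.57 0 0.505 0 0 0 -0.1" --pt "-0.57 0 0.505 0 0 0 -0.1" --pt "-0.57 0 0.505 0 0 0 -0.1" --pt "-0.57 0 0.505 0 0 0 -0.1" --pt "-0.57 0 0.25 0 0 0 -0.1" --pt "-0.57 0 0 0 0 0 -0.1" --pt "-0.35 0.08 0 0 0 0 -0.1" --pt "-0.1 0.16 0 0 0 0 -0.1" --pt "0.15 0.16 0 0 0 0 -0.1" --pt "0.4 0.16 0 0 0 0 -0.1" --pt "0.65 0.16 0 0 0 0 -0.1" --pt "0.9 0.16 0 0 0 0 -0.1" --pt "0.96 0.16 0 0 0 0 -0.1"

```text
t: 17.45
tool_pos: [0.4641, 0.004, 0.1106]
orientation: [-2.221, -2.22, -0.001]
contact_force: [0.7, -0.8, -2.2]
opening: 0.0568
gripper_force: 65.7
```

```bash
python3 go.py .464 .002 .0125 90 .424 -.226 .11 90
```

```text
t 17.4 pos [0.4641 0.004  0.1106] h 90.0 tilt 0.09 open 0.0568 gf 65.7 F [ 0.7 -0.8 -2.2]
[0.464, 0.002, 0.0125, 90.0] [-0.011 -0.     0.491] turnz -0.001
   turn [-0.001 -0.002 -0.001]
[0.424, -0.226, 0.11, 90.0] [-1.15e+00 -2.00e-01  1.00e-03] turnz -0.001
   turn [-0.001 -0.002 -0.001]
```

>>> arm_command --pt "-0.01 0 0.2 0 0 0 -0.1" --pt "-0.01 0 0.4 0 0 0 -0.1" --pt "-0.01 0 0.49 0 0 0 -0.1" --pt "-0.01 0 0.49 0 0 0 -0.1" --pt "-0.01 0 0.49 0 0 0 1" --pt "-0.01 0 0.49 0 0 0 1" --pt "-0.01 0 0.49 0 0 0 1" --pt "-0.01 0 0.49 0 0 0 1" --pt "-0.01 0 0.25 0 0 0 1" --pt "-0.01 0 0 0 0 0 1" --pt "-0.25 -0.1 0 0 0 0 1" --pt "-0.5 -0.2 0 0 0 0 1" --pt "-0.75 -0.2 0 0 0 0 1" --pt "-1 -0.2 0 0 0 0 1" --pt "-1 -0.2 0 0 0 0 1"

```text
t: 18.95
tool_pos: [0.4247, -0.2053, 0.1111]
orientation: [2.229, 2.209, -0.001]
contact_force: [0.2, 0.2, 0.1]
opening: 0.0858
gripper_force: 0.0
```

```bash
python3 see.py|grep -v orange; python3 go.py .424 -.226 .010 90  .464 -.082 .11 90
```

```text
top
  yellow [318, 223] 266 [0.4636, 0.0871] 0.0607
  yellow [350, 223] 266 [0.4626, -0.0055] 0.0607
  yellow [423, 238] 83 [0.4201, -0.2119] 0.0581
  red [471, 176] 63 [0.5944, -0.3626] 0.0587
  red [434, 181] 289 [0.5822, -0.2537] 0.0585
scene
  yellow [307, 160] 94 [0.4268, -0.2227] 0.0584
  yellow [330, 188] 125 [0.465, -0.0012] 0.0605
  yellow [344, 200] 114 [0.4663, 0.0878] 0.0609
  red [259, 156] 71 [0.5859, -0.3629] 0.058
  red [272, 168] 90 [0.5845, -0.2476] 0.0586
t 19.1 pos [ 0.424  -0.2012  0.1105] h 89.6 tilt 0.01 open 0.0854 gf 0.0 F [0.8 0.2 0.5]
[0.424, -0.226, 0.01, 90.0] [-0.124  0.001  0.502] turnz -0.009
   turn [ 0.    -0.    -0.009]
[0.464, -0.082, 0.11, 90.0] [0.597 0.196 0.002] turnz -0.009
   turn [ 0.    -0.    -0.009]
```

>>> arm_command --pt "-0.12 0 0.2 0 0 0 1" --pt "-0.12 0 0.42 0 0 0 1" --pt "-0.12 0 0.505 0 0 0 1" --pt "-0.12 0 0.505 0 0 0 1" --pt "-0.12 0 0.505 0 0 0 -0.1" --pt "-0.12 0 0.505 0 0 0 -0.1" --pt "-0.12 0 0.505 0 0 0 -0.1" --pt "-0.12 0 0.505 0 0 0 -0.1" --pt "-0.12 0 0.505 0 0 0 -0.1" --pt "-0.12 0 0.505 0 0 0 -0.1" --pt "-0.12 0 0.25 0 0 0 -0.1" --pt "-0.12 0 0 0 0 0 -0.1" --pt "0.1 0.1 0 0 0 0 -0.1" --pt "0.33 0.2 0 0 0 0 -0.1" --pt "0.57 0.2 0 0 0 0 -0.1" --pt "0.57 0.2 0 0 0 0 -0.1" --pt "0.57 0.2 0 0 0 0 -0.1"

```text
t: 20.75
tool_pos: [0.4651, -0.0849, 0.1115]
orientation: [2.222, 2.219, 0.001]
contact_force: [0.7, -1.0, -0.5]
opening: 0.0566
gripper_force: 65.6
```

```bash
python3 go.py .464 -.086 .0125 90 .45 .1 .25 90
```

```text
t 20.8 pos [ 0.4651 -0.0849  0.1115] h 89.9 tilt 0.08 open 0.0566 gf 65.6 F [ 0.7 -1.  -0.5]
[0.464, -0.086, 0.0125, 90.0] [-0.005 -0.006  0.495] turnz -0.001
   turn [ 0.002  0.001 -0.001]
[0.45, 0.1, 0.25, 90.0] [ 0.924 -0.076 -0.693] turnz -0.001
   turn [ 0.002  0.001 -0.001]
```

>>> arm_command --pt "0 0 0.2 0 0 0 -0.1" --pt "0 0 0.4 0 0 0 -0.1" --pt "0 0 0.49 0 0 0 -0.1" --pt "0 0 0.49 0 0 0 -0.1" --pt "0 0 0.49 0 0 0 1" --pt "0 0 0.49 0 0 0 1" --pt "0 0 0.49 0 0 0 1" --pt "0 0 0.49 0 0 0 1" --pt "0 0 0.25 0 0 0 1" --pt "0 0 0 0 0 0 1" --pt "0.1 0 -0.23 0 0 -0.19 1" --pt "0.25 0 -0.45 0 0 -0.38 1" --pt "0.45 0 -0.6 0 0 -0.57 1" --pt "0.65 0 -0.7 0 0 -0.76 1" --pt "0.85 0 -0.7 0 0 -0.95 1" --pt "1 0 -0.7 0 0 -1 1" --pt "1 0 -0.7 0 0 -1 1"

```text
t: 22.45
tool_pos: [0.4652, 0.117, 0.2509]
orientation: [1.201, 2.903, 0.002]
contact_force: [-0.1, -0.9, -0.0]
opening: 0.0856
gripper_force: 0.0
```

```bash
python3 see.py; python3 go.py .57 .243 .25 213
```

```text
top
  yellow [380, 222] 270 [0.4636, -0.0914] 0.0606
  yellow [350, 223] 268 [0.4625, -0.0053] 0.0606
  red [475, 180] 294 [0.5828, -0.3723] 0.0581
  red [434, 181] 290 [0.5821, -0.2531] 0.0585
  orange [226, 122] 33 [0.7429, 0.34] 0.1243
  orange [222, 193] 18 [0.5286, 0.3284] 0.2086
  orange [137, 199] 39 [0.5286, 0.5781] 0.1246
  orange [188, 214] 27 [0.475, 0.412] 0.2024
scene
  yellow [318, 177] 111 [0.465, -0.0905] 0.0599
  yellow [330, 188] 125 [0.4648, -0.0006] 0.0602
  yellow [343, 200] 102 [0.4673, 0.0889] 0.0609
  red [259, 156] 71 [0.5874, -0.3622] 0.0582
  red [272, 169] 90 [0.5864, -0.25] 0.0585
  orange [500, 94] 10 [-0.3231, 0.1213] 0.299
  orange [572, 123] 14 [-0.3301, 0.4353] 0.2982
  orange [348, 207] 40 [0.5901, 0.2534] 0.2022
  orange [379, 214] 35 [0.5345, 0.3373] 0.2031
  orange [412, 223] 30 [0.4782, 0.4202] 0.2056
  orange [323, 263] 55 [0.7481, 0.3456] 0.1248
  orange [436, 284] 46 [0.5332, 0.5841] 0.1271
t 22.6 pos [0.4653 0.1143 0.2505] h 134.8 tilt 0.01 open 0.0855 gf 0.0 F [-0.4 -1.2 -0.5]
[0.57, 0.243, 0.25, 213.0] [0.087 0.825 0.003] turnz -1.737
   turn [-0.    -0.    -0.978]
```

>>> arm_command --pt "0.01 0.2 0 0 0 -0.19 1" --pt "0.02 0.4 0 0 0 -0.38 1" --pt "0.03 0.6 0 0 0 -0.57 1" --pt "0.04 0.8 0 0 0 -0.76 1" --pt "0.05 0.91 0 0 0 -0.95 1" --pt "0.05 0.91 0 0 0 -1 1" --pt "0.05 0.91 0 0 0 -1 1"

```text
t: 23.25
tool_pos: [0.5882, 0.2482, 0.2497]
orientation: [-0.008, -3.14, 0.001]
contact_force: [-0.3, -0.4, 0.6]
opening: 0.0851
gripper_force: 0.0
```

```bash
python3 go.py .587 .250 .25 212.6
```

```text
t 23.2 pos [0.5882 0.2482 0.2497] h 179.7 tilt 0.07 open 0.0851 gf 0.0 F [-0.3 -0.4  0.6]
[0.587, 0.25, 0.25, 212.6] [ 0.006  0.009 -0.001] turnz -0.731
   turn [ 0.    -0.002 -0.731]
```

>>> arm_command --pt "0 0 0 0 0 -0.19 1" --pt "0 0 0 0 0 -0.38 1" --pt "0 0 0 0 0 -0.57 1" --pt "0 0 0 0 0 -0.73 1" --pt "0 0 0 0 0 -0.73 1" --pt "0 0 0 0 0 -0.73 1"

```text
t: 23.85
tool_pos: [0.5877, 0.2482, 0.2506]
orientation: [0.873, -3.018, -0.0]
contact_force: [-0.4, 1.5, 0.3]
opening: 0.0856
gripper_force: 0.0
```

```bash
python3 - <<'E'
from h import *
c=shot('wrist','w1.png');c['W']=cloud(c)
for b in blobs(c,*COL['orange'],(.1,.3),8): print(b)
E
python3 go.py .587 .25 .188 212.6
```

```text
([616, 217], 1682, [0.4765, 0.4128], [0.4779, 0.411, 0.1984], [[477.4, 413.3], [20.8, 10.4], 27.3])
([470, 219], 1263, [0.5302, 0.3303], [0.5299, 0.3277, 0.2054], [[530.4, 330.7], [20.2, 10.6], 31.4])
([317, 224], 603, [0.5865, 0.2474], [0.5816, 0.2453, 0.2116], [[586.3, 247.8], [19.6, 8.9], 34.6])
([619, 312], 795, [0.5305, 0.5774], [0.5305, 0.5743, 0.1242], [[530.3, 577.3], [19.5, 11.0], 8.6])
([310, 353], 459, [0.7427, 0.3387], [0.7405, 0.3363, 0.1258], [[743.8, 338.8], [10.3, 18.0], 70.3])
t 23.9 pos [0.5877 0.2485 0.2506] h -147.7 tilt 0.02 open 0.0852 gf 0.0 F [ 0.6 -0.1  0.7]
[0.587, 0.25, 0.188, 212.6] [-0.001  0.008  0.313] turnz -0.006
   turn [ 0.    -0.    -0.006]
```

View pics/w1.png

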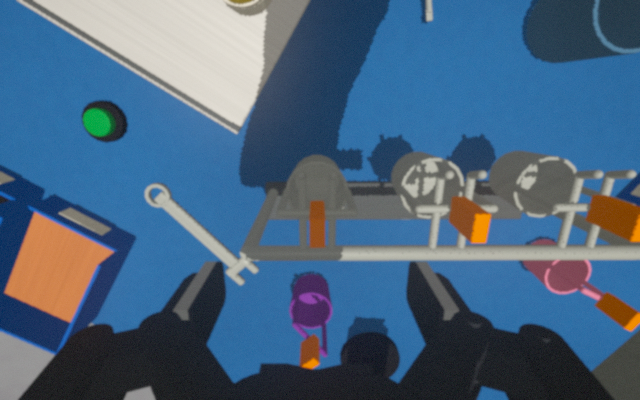

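Wrist view: the first pot's tab is at pixel (317,224), centred between the open fingers. The other two tabs are at (470,219) and (616,217). The purple pot (311,300) and pink pot (560,265) are clear of the fingers.

>>> arm_command --pt "0 0 0.15 0 0 0 0.2" --pt "0 0 0.25 0 0 0 0.2" --pt "0 0 0.31 0 0 0 0.2" --pt "0 0 0.31 0 0 0 -1" --pt "0 0 0.31 0 0 0 -1" --pt "0 0 0.31 0 0 0 -1" --pt "0 0 0.31 0 0 0 -1" --pt "0 0 0.31 0 0 0 -1" --pt "0 0 0.31 0 0 0 -1" --pt "0 0 0.31 0 0 0 -1" --pt "0 0 0.31 0 0 0 -1"

```text
t: 25.0
tool_pos: [0.5883, 0.2496, 0.1895]
orientation: [-0.882, 3.013, 0.001]
contact_force: [-0.4, 0.4, 6.4]
opening: 0.0089
gripper_force: 61.4
```

>>> arm_command --pt "0 0 -0.05 0 0 0 -1" --pt "0 0 -0.1 0 0 0 -1" --pt "0 0 -0.15 0 0 0 -1" --pt "0 0 -0.15 0 0 0 -1" --pt "0.1 0 -0.15 0 0 0 -1" --pt "0.2 0 -0.15 0 0 0 -1" --pt "0.3 0 -0.15 0 0 0 -1" --pt "0.4 0 -0.15 0 0 0 -1" --pt "0.45 0 -0.15 0 0 0 -1" --pt "0.45 0 -0.15 0 0 0 -1"

```text
t: 26.0
tool_pos: [0.5112, 0.2004, 0.2187]
orientation: [0.881, -3.015, -0.0]
contact_force: [0.0, 0.5, -1.0]
opening: 0.0087
gripper_force: 60.4
```

```bash
python3 go.py .559 .093 .219 212.6 .559 .093 .12 212.6
```

```text
t 26.0 pos [0.5112 0.2004 0.2187] h -147.4 tilt 0.02 open 0.0087 gf 60.4 F [ 0.   0.5 -1. ]
[0.559, 0.093, 0.219, 212.6] [ 0.088 -0.581 -0.002] turnz -0.0
   turn [ 0. -0. -0.]
[0.559, 0.093, 0.12, 212.6] [ 0.088 -0.581  0.493] turnz -0.0
   turn [ 0. -0. -0.]
```

>>> arm_command --pt "0.1 -0.2 0 0 0 0 -1" --pt "0.2 -0.4 0 0 0 0 -1" --pt "0.3 -0.6 0 0 0 0 -1" --pt "0.4 -0.8 0 0 0 0 -1" --pt "0.5 -1 0 0 0 0 -1" --pt "0.5 -1 0 0 0 0 -1"

```text
t: 26.6
tool_pos: [0.5371, -0.0265, 0.2183]
orientation: [-0.874, 3.017, -0.003]
contact_force: [0.6, 0.6, -1.2]
opening: 0.0086
gripper_force: 60.4
```

```bash
python3 go.py .559 -.078 .121 212.6 .45 .28 .25 212.6
```

```text
t 26.6 pos [ 0.5371 -0.0265  0.2183] h -147.7 tilt 0.1 open 0.0086 gf 60.4 F [ 0.6  0.6 -1.2]
[0.559, -0.078, 0.121, 212.6] [ 0.045 -0.275  0.487] turnz -0.006
   turn [-0.002  0.    -0.006]
[0.45, 0.28, 0.25, 212.6] [-0.451  1.528 -0.161] turnz -0.006
   turn [-0.002  0.    -0.006]
```

>>> arm_command --pt "0.04 -0.15 0 0 0 0 -1" --pt "0.045 -0.28 0.1 0 0 0 -1" --pt "0.045 -0.28 0.25 0 0 0 -1" --pt "0.045 -0.28 0.38 0 0 0 -1" --pt "0.045 -0.28 0.45 0 0 0 -1" --pt "0.045 -0.28 0.488 0 0 0 -1" --pt "0.045 -0.28 0.488 0 0 0 -1" --pt "0.045 -0.28 0.488 0 0 0 -0.3" --pt "0.045 -0.28 0.488 0 0 0 -0.3" --pt "0.045 -0.28 0.488 0 0 0 -0.3" --pt "0.045 -0.28 0.3 0 0 0 -0.3" --pt "0.045 -0.28 0.1 0 0 0 -0.3" --pt "0.04 -0.28 -0.16 0 0 0 -0.3" --pt "-0.05 0 -0.16 0 0 0 -0.3" --pt "-0.15 0.25 -0.16 0 0 0 0.2" --pt "-0.25 0.5 -0.16 0 0 0 0.2" --pt "-0.35 0.75 -0.16 0 0 0 0.2" --pt "-0.45 1 -0.16 0 0 0 0.2" --pt "-0.45 1 -0.16 0 0 0 0.2" --pt "-0.45 1 -0.16 0 0 0 0.2"

```text
t: 28.6
tool_pos: [0.5026, 0.1984, 0.2506]
orientation: [-0.888, 3.013, 0.002]
contact_force: [0.6, -0.2, -0.4]
opening: 0.0511
gripper_force: 0.0
```

```bash
python3 see.py|sort -u|grep -v "0.299\|0.298"; python3 go.py .531 .331 .25 212.6
```

```text
orange [137, 199] 40 [0.5292, 0.5785] 0.1233
  orange [188, 214] 27 [0.4745, 0.4122] 0.2029
  orange [300, 173] 26 [0.562, -0.0685] 0.131
  orange [323, 263] 52 [0.7475, 0.3443] 0.1255
  orange [375, 186] 19 [0.5554, -0.0721] 0.1292
  orange [379, 215] 29 [0.5375, 0.3406] 0.1986
  orange [412, 223] 29 [0.479, 0.4208] 0.2059
  orange [436, 284] 47 [0.5332, 0.5847] 0.1268
  orange [555, 114] 10 [-0.34, 0.362] 0.2979
  red [259, 156] 70 [0.5867, -0.3649] 0.0584
  red [272, 168] 90 [0.5854, -0.2484] 0.0587
  red [434, 181] 289 [0.5814, -0.2536] 0.0587
  red [475, 180] 292 [0.5829, -0.3716] 0.0587
  yellow [317, 223] 271 [0.4635, 0.0871] 0.0603
  yellow [318, 177] 112 [0.4665, -0.0879] 0.0602
  yellow [330, 188] 124 [0.4662, 0.0002] 0.0606
  yellow [344, 200] 129 [0.4675, 0.0892] 0.0606
  yellow [350, 223] 267 [0.4624, -0.0055] 0.0605
  yellow [380, 222] 269 [0.4635, -0.0914] 0.0606
scene
top
t 28.7 pos [0.5034 0.1956 0.2505] h -147.3 tilt 0.0 open 0.0517 gf 0.0 F [ 0.4  0.4 -1.2]
[0.531, 0.331, 0.25, 212.6] [-0.482  0.495  0.003] turnz 0.002
   turn [-0.    -0.     0.002]
```

>>> arm_command --pt "-0.2 0.2 0 0 0 0 0.2" --pt "-0.4 0.4 0 0 0 0 0.2" --pt "-0.48 0.495 0 0 0 0 0.2" --pt "-0.48 0.495 0 0 0 0 0.2" --pt "-0.48 0.495 0.15 0 0 0 0.2" --pt "-0.48 0.495 0.25 0 0 0 0.2" --pt "-0.48 0.495 0.31 0 0 0 0.2" --pt "-0.48 0.495 0.31 0 0 0 -1" --pt "-0.48 0.495 0.31 0 0 0 -1" --pt "-0.48 0.495 0.31 0 0 0 -1" --pt "-0.48 0.495 0.31 0 0 0 -1" --pt "-0.48 0.495 0.31 0 0 0 -1" --pt "-0.48 0.495 0.31 0 0 0 -1" --pt "-0.48 0.495 0.31 0 0 0 -1"

```text
t: 30.1
tool_pos: [0.5317, 0.3307, 0.1896]
orientation: [-0.882, 3.013, 0.001]
contact_force: [-0.0, -1.0, 6.2]
opening: 0.0085
gripper_force: 61.8
```

>>> arm_command --pt "0 0 -0.05 0 0 0 -1" --pt "0 0 -0.1 0 0 0 -1" --pt "0 0 -0.15 0 0 0 -1" --pt "0 0 -0.15 0 0 0 -1" --pt "0.1 0 -0.15 0 0 0 -1" --pt "0.2 0 -0.15 0 0 0 -1" --pt "0.3 0 -0.15 0 0 0 -1" --pt "0.4 0 -0.15 0 0 0 -1" --pt "0.45 0 -0.15 0 0 0 -1" --pt "0.5 -0.2 -0.15 0 0 0 -1" --pt "0.55 -0.4 -0.15 0 0 0 -1" --pt "0.6 -0.6 -0.15 0 0 0 -1" --pt "0.65 -0.8 -0.15 0 0 0 -1" --pt "0.7 -1 -0.15 0 0 0 -1" --pt "0.7 -1 -0.15 0 0 0 -1"

```text
t: 31.6
tool_pos: [0.5228, 0.0824, 0.2184]
orientation: [-0.875, 3.017, -0.002]
contact_force: [-0.2, 0.0, -1.8]
opening: 0.0089
gripper_force: 60.7
```

```bash
python3 go.py .559 .012 .121 212.6 .45 .28 .25 212.6
```

```text
t 31.6 pos [0.5228 0.0824 0.2184] h -147.7 tilt 0.09 open 0.0089 gf 60.7 F [-0.2  0.  -1.8]
[0.559, 0.012, 0.121, 212.6] [ 0.035 -0.393  0.487] turnz -0.006
   turn [-0.002  0.    -0.006]
[0.45, 0.28, 0.25, 212.6] [-0.221  1.029 -0.16 ] turnz -0.006
   turn [-0.002  0.    -0.006]
```

>>> arm_command --pt "0.03 -0.2 0 0 0 0 -1" --pt "0.035 -0.39 0 0 0 0 -1" --pt "0.035 -0.39 0.15 0 0 0 -1" --pt "0.035 -0.39 0.3 0 0 0 -1" --pt "0.035 -0.39 0.42 0 0 0 -1" --pt "0.035 -0.39 0.488 0 0 0 -1" --pt "0.035 -0.39 0.488 0 0 0 -1" --pt "0.035 -0.39 0.488 0 0 0 -0.3" --pt "0.035 -0.39 0.488 0 0 0 -0.3" --pt "0.035 -0.39 0.488 0 0 0 -0.3" --pt "0.035 -0.39 0.3 0 0 0 -0.3" --pt "0.035 -0.39 0.1 0 0 0 -0.3" --pt "0.035 -0.39 -0.16 0 0 0 -0.3" --pt "0 -0.1 -0.16 0 0 0 0.2" --pt "-0.05 0.15 -0.16 0 0 0 0.2" --pt "-0.1 0.4 -0.16 0 0 0 0.2" --pt "-0.15 0.65 -0.16 0 0 0 0.2" --pt "-0.2 0.9 -0.16 0 0 0 0.2" --pt "-0.22 1 -0.16 0 0 0 0.2" --pt "-0.22 1 -0.16 0 0 0 0.2"

```text
t: 33.6
tool_pos: [0.4484, 0.2822, 0.2508]
orientation: [-0.889, 3.013, 0.002]
contact_force: [0.6, -0.7, -0.1]
opening: 0.0511
gripper_force: 0.0
```

```bash
python3 see.py|sort -u|grep -v "0.299\|0.298"; python3 go.py .478 .414 .25 212.6
```

```text
orange [226, 123] 32 [0.7433, 0.3401] 0.1229
  orange [300, 173] 26 [0.5624, -0.0685] 0.1291
  orange [314, 184] 33 [0.5597, 0.0221] 0.1344
  orange [323, 263] 55 [0.7478, 0.3437] 0.1251
  orange [342, 187] 13 [0.5537, 0.0182] 0.131
  orange [375, 186] 19 [0.5556, -0.0722] 0.1284
  orange [412, 223] 30 [0.4787, 0.4208] 0.2044
  orange [436, 284] 48 [0.5344, 0.5839] 0.1253
  red [259, 156] 71 [0.587, -0.3659] 0.0582
  red [272, 168] 90 [0.585, -0.2509] 0.0584
  red [434, 181] 288 [0.5823, -0.2528] 0.0584
  red [475, 180] 291 [0.5831, -0.3717] 0.0583
  yellow [318, 177] 98 [0.464, -0.0879] 0.0605
  yellow [318, 223] 265 [0.4634, 0.0871] 0.0605
  yellow [330, 188] 123 [0.4654, -0.0029] 0.0603
  yellow [344, 200] 128 [0.4672, 0.0893] 0.061
  yellow [350, 223] 265 [0.4623, -0.0055] 0.0604
  yellow [380, 222] 270 [0.4634, -0.0915] 0.0603
scene
top
t 33.7 pos [0.4499 0.2793 0.2506] h -147.3 tilt 0.01 open 0.0512 gf 0.0 F [ 0.3  0.1 -0.8]
[0.478, 0.414, 0.25, 212.6] [-0.483  0.491  0.003] turnz 0.003
   turn [0.    0.    0.003]
```

>>> arm_command --pt "-0.2 0.2 0 0 0 0 0.2" --pt "-0.4 0.4 0 0 0 0 0.2" --pt "-0.485 0.49 0 0 0 0 0.2" --pt "-0.485 0.49 0 0 0 0 0.2" --pt "-0.485 0.49 0.15 0 0 0 0.2" --pt "-0.485 0.49 0.25 0 0 0 0.2" --pt "-0.485 0.49 0.31 0 0 0 0.2" --pt "-0.485 0.49 0.31 0 0 0 -1" --pt "-0.485 0.49 0.31 0 0 0 -1" --pt "-0.485 0.49 0.31 0 0 0 -1" --pt "-0.485 0.49 0.31 0 0 0 -1" --pt "-0.485 0.49 0.31 0 0 0 -1" --pt "-0.485 0.49 0.31 0 0 0 -1" --pt "-0.485 0.49 0.31 0 0 0 -1"

```text
t: 35.1
tool_pos: [0.4797, 0.4139, 0.1896]
orientation: [-0.882, 3.013, 0.001]
contact_force: [0.7, -0.8, 5.9]
opening: 0.0089
gripper_force: 62.2
```

>>> arm_command --pt "0 0 -0.05 0 0 0 -1" --pt "0 0 -0.1 0 0 0 -1" --pt "0 0 -0.15 0 0 0 -1" --pt "0 0 -0.15 0 0 0 -1" --pt "0.1 0 -0.15 0 0 0 -1" --pt "0.2 0 -0.15 0 0 0 -1" --pt "0.3 0 -0.15 0 0 0 -1" --pt "0.4 0 -0.15 0 0 0 -1" --pt "0.5 0 -0.15 0 0 0 -1" --pt "0.5 -0.2 -0.15 0 0 0 -1" --pt "0.5 -0.4 -0.15 0 0 0 -1" --pt "0.5 -0.6 -0.15 0 0 0 -1" --pt "0.5 -0.8 -0.15 0 0 0 -1" --pt "0.5 -1 -0.15 0 0 0 -1" --pt "0.5 -1 -0.15 0 0 0 -1"

```text
t: 36.6
tool_pos: [0.5049, 0.1876, 0.2183]
orientation: [-0.875, 3.017, -0.002]
contact_force: [0.0, 0.1, -2.0]
opening: 0.0087
gripper_force: 61.1
```

```bash
python3 go.py .559 .104 .121 212.6 .63 .11 .25 212.6
```

```text
t 36.6 pos [0.5049 0.1876 0.2183] h -147.6 tilt 0.07 open 0.0087 gf 61.1 F [ 0.   0.1 -2. ]
[0.559, 0.104, 0.121, 212.6] [-0.005 -0.497  0.487] turnz -0.005
   turn [-0.002  0.    -0.005]
[0.63, 0.11, 0.25, 212.6] [-0.321 -0.663 -0.158] turnz -0.005
   turn [-0.002  0.    -0.005]
```

>>> arm_command --pt "0 -0.2 0 0 0 0 -1" --pt "0 -0.4 0 0 0 0 -1" --pt "0 -0.5 0.05 0 0 0 -1" --pt "0 -0.5 0.2 0 0 0 -1" --pt "0 -0.5 0.35 0 0 0 -1" --pt "0 -0.5 0.44 0 0 0 -1" --pt "0 -0.5 0.488 0 0 0 -1" --pt "0 -0.5 0.488 0 0 0 -1" --pt "0 -0.5 0.488 0 0 0 -0.3" --pt "0 -0.5 0.488 0 0 0 -0.3" --pt "0 -0.5 0.488 0 0 0 -0.3" --pt "0 -0.5 0.3 0 0 0 -0.3" --pt "0 -0.5 0.1 0 0 0 -0.3" --pt "0 -0.5 -0.16 0 0 0 -0.3" --pt "-0.15 -0.6 -0.16 0 0 0 -0.3" --pt "-0.32 -0.66 -0.16 0 0 0 -1" --pt "-0.32 -0.66 -0.16 0 0 0 -1" --pt "-0.32 -0.66 -0.16 0 0 0 -1"

```text
t: 38.4
tool_pos: [0.6276, 0.1146, 0.2497]
orientation: [0.882, -3.014, -0.001]
contact_force: [0.0, 0.2, -0.5]
opening: -0.0001
gripper_force: 0.0
```

```bash
python3 see.py|sort -u|grep -v "0.299\|0.298"; python3 - <<'E'
from h import *
shot('top','t2.png')
c=shot('wrist','w2.png')
for b in blobs(c,*COL['green'],(0,.08)): print(b)
for b in blobs(shot('top'),*COL['green'],(0,.08)): print(b)
E
python3 go.py .6765 .0105 .25 212.6
```

```text
orange [137, 199] 37 [0.5292, 0.578] 0.1263
  orange [226, 123] 32 [0.7425, 0.3406] 0.1245
  orange [300, 173] 26 [0.5628, -0.0664] 0.1321
  orange [314, 184] 31 [0.5591, 0.0226] 0.1341
  orange [323, 263] 53 [0.7479, 0.3442] 0.124
  orange [329, 197] 39 [0.5562, 0.1106] 0.1322
  orange [375, 186] 18 [0.5562, -0.0723] 0.1257
  orange [436, 284] 46 [0.5345, 0.5841] 0.1256
  red [259, 156] 72 [0.5872, -0.3627] 0.058
  red [272, 168] 87 [0.5858, -0.25] 0.0578
  red [434, 181] 289 [0.5816, -0.2538] 0.0584
  red [476, 180] 291 [0.5828, -0.3728] 0.0586
  yellow [319, 177] 83 [0.4662, -0.0858] 0.0599
  yellow [330, 188] 116 [0.4638, -0.0025] 0.0606
  yellow [344, 200] 128 [0.4677, 0.0915] 0.0605
  yellow [380, 222] 267 [0.4622, -0.0911] 0.0608
scene
top
([218, 155], 677, [0.6797, 0.0071], [0.6763, 0.0088, 0.021], [[679.4, 7.4], [34.1, 36.1], 65.2])
t 38.6 pos [0.627  0.1144 0.2508] h -147.4 tilt 0.02 open -0.0001 gf 0.0 F [-0.6 -0.7 -0.5]
[0.6765, 0.0105, 0.25, 212.6] [ 0.071 -0.571  0.004] turnz 0.0
   turn [0. 0. 0.]
```

View pics/t2.png

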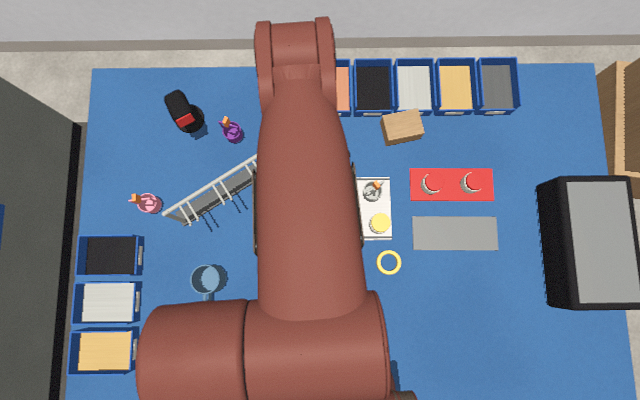

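>>> arm_command --pt "0.03 -0.25 0 0 0 0 -1" --pt "0.05 -0.45 0 0 0 0 -1" --pt "0.07 -0.57 0 0 0 0 -1" --pt "0.07 -0.57 0 0 0 0 -1" --pt "0.07 -0.57 0.25 0 0 0 -1" --pt "0.07 -0.57 0.5 0 0 0 -1" --pt "0.07 -0.57 0.75 0 0 0 -1" --pt "0.07 -0.57 0.95 0 0 0 -1" --pt "0.07 -0.57 1 0 0 0 -1" --pt "0.07 -0.57 1 0 0 0 -1"

```text
t: 39.65
tool_pos: [0.676, 0.0116, 0.0497]
orientation: [0.882, -3.013, -0.002]
contact_force: [0.2, -0.4, 0.0]
opening: -0.0002
gripper_force: 0.0
```

```bash
python3 go.py .677 .009 .0145 212.6
```

```text
t 39.6 pos [0.676  0.0116 0.0497] h -147.4 tilt 0.16 open -0.0002 gf 0.0 F [ 0.2 -0.4  0. ]
[0.677, 0.009, 0.0145, 212.6] [ 0.002 -0.014  0.176] turnz 0.001
   turn [ 0.003 -0.002  0.001]
```

>>> arm_command --pt "0 -0.01 0.08 0 0 0 -1" --pt "0 -0.01 0.13 0 0 0 -1" --pt "0 -0.01 0.16 0 0 0 -1" --pt "0 -0.01 0.176 0 0 0 -1" --pt "0 -0.01 0.176 0 0 0 -1" --pt "0 -0.01 0.176 0 0 0 -1"

```text
t: 40.25
tool_pos: [0.6789, 0.0092, 0.0162]
orientation: [-0.882, 3.014, -0.0]
contact_force: [0.0, -0.2, 5.3]
opening: -0.0002
gripper_force: 2.4
```

>>> arm_command --pt "0 0 0.01 0 0 0 -1" --pt "0 0 0.02 0 0 0 -1" --pt "0 0 0.025 0 0 0 -1" --pt "0 0 0.025 0 0 0 -1"

```text
t: 40.65
tool_pos: [0.6792, 0.0091, 0.0154]
orientation: [-0.881, 3.013, -0.002]
contact_force: [-15.3, 0.5, 43.4]
opening: 0.0
gripper_force: 21.5
```

Button bottomed out; retract clear.

>>> arm_command --pt "0 0 -0.1 0 0 0 -1" --pt "0 0 -0.3 0 0 0 -1" --pt "0 0 -0.55 0 0 0 -1" --pt "0 0 -0.8 0 0 0 -1" --pt "0 0 -1 0 0 0 -1" --pt "0 0 -1 0 0 0 -1"

```text
t: 41.25
tool_pos: [0.6814, 0.009, 0.2173]
orientation: [-0.879, 3.006, -0.006]
contact_force: [0.7, 0.2, 0.0]
opening: -0.0002
gripper_force: 0.0
```

>>> arm_command --pt "0 0.2 -0.2 0 0 0 -1" --pt "0 0.4 -0.2 0 0 0 -1" --pt "0 0.6 -0.2 0 0 0 -1" --pt "0 0.8 -0.2 0 0 0 -1" --pt "0 1 -0.2 0 0 0 -1" --pt "0.25 1 -0.2 0 0 0 -1" --pt "0.5 1 -0.2 0 0 0 -1" --pt "0.75 1 -0.2 0 0 0 -1" --pt "0.75 1 -0.2 0 0 0 -1"

```text
t: 42.15
tool_pos: [0.4378, 0.0951, 0.2492]
orientation: [0.879, -3.01, -0.001]
contact_force: [0.1, -0.1, 0.2]
opening: -0.0001
gripper_force: 0.0
```

```bash
python3 see.py|sort -u|grep -v "0.299\|0.298"; python3 - <<'E'
from h import *
a=shot('top')['pixels'][110:270,130:510];b=shot('scene')['pixels'][130:320,220:460]
cv2.imwrite('pics/f.png',np.vstack([cv2.resize(a,(760,320)),np.pad(cv2.resize(b,(354,280)),((0,0),(0,406),(0,0)))])[:,:,::-1])
E
python3 go.py
```

```text
orange [137, 199] 39 [0.5288, 0.5783] 0.1239
  orange [226, 123] 32 [0.7418, 0.3407] 0.1241
  orange [300, 173] 27 [0.5596, -0.069] 0.1311
  orange [314, 184] 31 [0.5588, 0.0222] 0.1322
  orange [323, 263] 53 [0.7475, 0.3441] 0.1229
  orange [329, 197] 37 [0.5564, 0.1142] 0.1324
  orange [375, 186] 19 [0.5557, -0.0722] 0.1263
  orange [436, 284] 46 [0.533, 0.5841] 0.126
  red [259, 156] 71 [0.5857, -0.3645] 0.0582
  red [272, 168] 90 [0.5866, -0.2501] 0.0586
  red [434, 181] 289 [0.5817, -0.2531] 0.0582
  red [476, 180] 291 [0.5828, -0.3724] 0.0585
  yellow [318, 177] 98 [0.4647, -0.0872] 0.0607
  yellow [330, 188] 114 [0.4667, -0.0037] 0.06
  yellow [344, 200] 125 [0.4659, 0.0913] 0.06
  yellow [356, 222] 61 [0.4635, -0.0238] 0.0602
  yellow [380, 222] 271 [0.4635, -0.0916] 0.0606
scene
top
t 42.4 pos [0.4451 0.097  0.2504] h -147.4 tilt 0.06 open 0.0001 gf 0.0 F [0.5 0.3 0. ]
```

View pics/f.png

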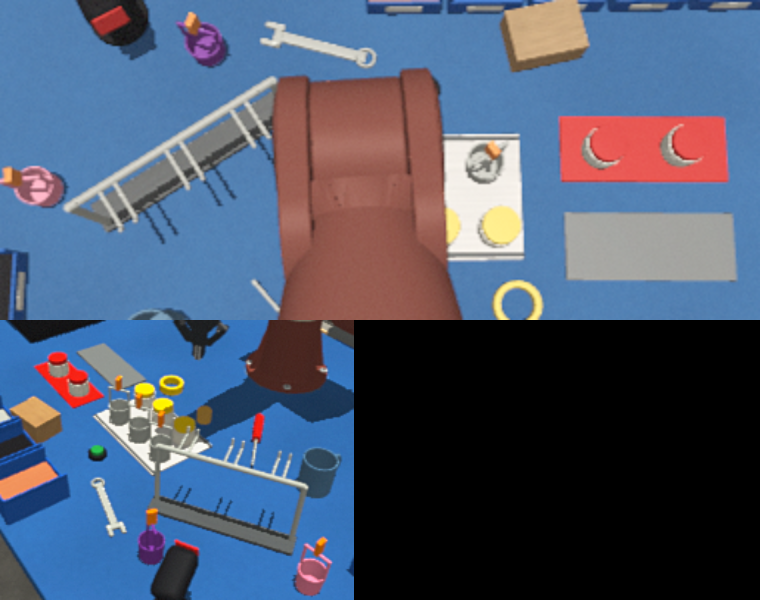

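The final view shows everything in place: six items on the tray, two used jars on the red mat, and empty hooks.

```bash
python3 -c "
from rig import r;print(r.sign_off())"
```

```text
the job is handed in; nothing more can be done
None
```

The job is handed in, with no verdict shown: both used jars stand on the returns mat, all three pots and three fresh jars stand on the tray, the button was pressed right down (peak reading 43 N through the closed fingertips), the arm is clear, and no bystander was touched on purpose or looks moved in the final images.

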